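Lay out a pile of glaze test tiles for firing

TASK

Take the pile of test tiles apart: stand the stone frog from its top upright in the middle of the notebook that lies among the firing trays, and lay each tile, glazed face up, flat and centred between the end lips of the firing tray of its own colour, its length running from lip to lip. Leave the fluted pot and the pink lid where they stand.

Things in the scene. Friction and masses are not known exactly. Their poses are not given: they have to be found in the camera images.
- frog: small stone frog with blue eyes, cream, about 31 (x) x 36 (y) x 30 (z) mm, rigid, 0.06 kg; starts on top of the pile of tiles. Origin: centre of its underside; z up. Grip it across its body, with the fingers closing along its x or y
- tile_green: glazed ceramic test tile, dark green, 65 x 45 mm, 8 mm thick, 0.06 kg, one bare cream end strip at its +x end; starts as the top tile of the pile, under the frog. Origin: centre of its underside; x along its 65 mm length, y across its 45 mm width, z up out of the glazed face. Grip it across the 45 mm width.
- tile_blue: glazed ceramic test tile, dark blue, 65 x 45 mm, 8 mm thick, 0.06 kg, one bare cream end strip at its +x end; starts as the middle tile of the pile, its -x end showing 11 to 15 mm beyond the tile above. Origin: centre of its underside; x along its 65 mm length, y across its 45 mm width, z up out of the glazed face. Grip it across the 45 mm width.
- tile_brown: glazed ceramic test tile, dark brown, 65 x 45 mm, 8 mm thick, 0.06 kg, one bare cream end strip at its +x end; starts as the bottom tile of the pile, on the table, its -x end showing 11 to 15 mm beyond the tile above. Origin: centre of its underside; x along its 65 mm length, y across its 45 mm width, z up out of the glazed face. Grip it across the 45 mm width.
- tray_green: fixed cream firing tray with dark green end lips and a dark green dab in the middle of its floor, 99 x 60 mm: flat floor 6 mm above the table, a lip 12 mm high and 8 mm thick at each end of x (83 mm clear between the lips), long sides open. Origin: centre of its underside; x runs from lip to lip, y across the 60 mm, z up
- tray_blue: fixed cream firing tray with dark blue end lips and a dark blue dab in the middle of its floor, 99 x 60 mm: flat floor 6 mm above the table, a lip 12 mm high and 8 mm thick at each end of x (83 mm clear between the lips), long sides open. Origin: centre of its underside; x runs from lip to lip, y across the 60 mm, z up
- tray_brown: fixed cream firing tray with dark brown end lips and a dark brown dab in the middle of its floor, 99 x 60 mm: flat floor 6 mm above the table, a lip 12 mm high and 8 mm thick at each end of x (83 mm clear between the lips), long sides open. Origin: centre of its underside; x runs from lip to lip, y across the 60 mm, z up
- glaze_notebook: white ring-bound notebook lying closed and fixed on the table in the work area among the trays (not the one half hidden beside the big bowls at the back left), 86 (x) x 133 (y) mm, 10 mm thick. Origin: on its underside, 2 mm from the middle of the cover; y along its length, z up
- pot: small cream fluted pot, empty, 56 mm across, 44 mm tall, loose; a bystander to be left alone. Origin: centre of its underside
- lid: pink pottery lid with a knob, 95 mm across, 45 mm tall, loose; a bystander to be left alone. Origin: centre of its underside
Mind the look-alikes: they are no part of the job. Leave any orange look-alike of the tile_green alone.

How it is judged (in metres and radians):
At the end, for the whole second after the job is handed in: Each tile lies flat on the floor of its own colour's tray, within 10 mm of the middle lengthwise and 13 mm crosswise, lengths within 0.25 rad (either way round); the frog stands upright on the notebook within 20 mm (x) and 22 mm (y) of its origin; all at rest (x of tile_green in the frame of tray_green between -0.01 and 0.01 m and y of tile_green in the frame of tray_green between -0.013 and 0.013 m and z of tile_green in the frame of tray_green between 0.003 and 0.0085 m and angle between each of tile_green, tile_blue, tile_brown's own z axis and vertical below 0.06 rad and angle between the x axis of tile_green and the x axis of tray_green, either way round below 0.25 rad and linear speed of each of tile_green, tile_blue, tile_brown, frog below 0.01 m/s and x of tile_blue in the frame of tray_blue between -0.01 and 0.01 m and y of tile_blue in the frame of tray_blue between -0.013 and 0.013 m and z of tile_blue in the frame of tray_blue between 0.003 and 0.0085 m and angle between the x axis of tile_blue and the x axis of tray_blue, either way round below 0.25 rad and x of tile_brown in the frame of tray_brown between -0.01 and 0.01 m and y of tile_brown in the frame of tray_brown between -0.013 and 0.013 m and z of tile_brown in the frame of tray_brown between 0.003 and 0.0085 m and angle between the x axis of tile_brown and the x axis of tray_brown, either way round below 0.25 rad and x of frog in the frame of glaze_notebook between -0.02 and 0.02 m and y of frog in the frame of glaze_notebook between -0.022 and 0.022 m and z of frog in the frame of glaze_notebook between 0.006 and 0.015 m and angle between frog's own z axis and vertical below 0.2 rad); the robot touches nothing.
It fails at once if the fluted pot is shifted by more than 20 mm or tipped (distance of pot from where it was at the start of the episode above 0.02 m or angle between pot's own z axis and vertical above 0.3 rad).
It fails at once if the pink lid is shifted by more than 20 mm or tipped (distance of lid from where it was at the start of the episode above 0.02 m or angle between lid's own z axis and vertical above 0.3 rad).
It also fails if it takes over 102 s, if anything falls off the work surface, if the arm or the gripper's body presses on something with over 40 N, if the wrist force passes 120 N, or if a joint passes its speed limit or range.

ROBOT

A 6-joint arm with a two-finger parallel gripper is mounted at the origin on a cart in front of the work surface, level with it; the furniture and walls round the work are solid. World frame = base frame: x ahead of the robot, y to its left, z up, the work surface at z = 0. Lengths are in mm, angles in rad, forces in N, time in s.
With the tool pointing down it reaches from about 275 to 750 mm from the base axis. Payload 10.2 kg.
Tool frame: the origin (TCP) lies between the finger pads; the fingertips stand 14 mm ahead of it and the grasp point (between the pads) lies 5 mm behind it (tip_reach is the distance from the TCP to the fingertips, in mm); z points along the fingers, y is the line along which they close (so a half turn about z gives the same grasp; the last joint's range is limited). The gripper opens to 85 mm and grips with 20 to 120 N. Pads are 22 mm wide; open, the fingers measure 114 mm over their backs; the gripper's body (76 mm by 85 mm) begins 54 mm behind the grasp point. The pads swing forward as they close: fully open they stand 13 mm farther back than shut.
Start: joints at [0.974, 0.313, 1.498, -0, 1.331, -0.223], TCP at [191.72, 488.748, 205.394] pointing down, gripper open.
Joint ranges: [-2.94, 2.94], [-0.97, 2.17], [0.19, 2.56], [-1.23, 4.37], [0.02, 3.11], [-2.88, 2.88]. Speed limits (rad/s): [2.39, 2.39, 3.01, 3.14, 3.14, 3.14].

INTERFACE

Orientations are given as a unit quaternion [w, x, y, z].
In Python, from rig import * gives the robot as it stands.
- The arm moves only by the tool arm_command, never from a script. Its argument "steps" is a list that holds one entry, the list of rows, each a list of 7 numbers: the opening, from 0 (shut) to 1 (fully open), then the shift along the tool's x, y, z each as a share of 0.05 m, from -1 to 1, then the turn, a rotation vector about the tool's x, y, z each as a share of 0.15 rad, from -1 to 1. A call has 1 to 8 rows; each row shifts and turns the commanded pose from where the row before left it, along the tool's axes as they then stand; what a row does not reach is not made up. A row lasts 1/8 s, in which the tool goes at most 62.5 mm and 10.7 degrees, less where a joint would pass 70% of its speed; a pose out of reach is approached as far as the arm can. A call with a number of a shift or a turn outside -1 to 1 is refused whole. A call with a gripper value outside its range is refused whole. The fingers move at their own pace and stop on an object; "squeeze" is the grip in N (left out, the last holds). Time passes only in rows, so rows that do not move let the fingers close. It gives the time, the measured TCP pose, the force, the opening and the grip force at its end, in the units of the state.
- sense(): the state, without advancing time (a new reading comes with each control period).
- capture(name): name is "side" or "top"; returns the picture (400x640x3 uint8, red, green, blue); there is no depth.
- get_calibration(name): a dict with "intrinsics" (3x3 intrinsics, pixels), "D" ([k1, k2, p1, p2, k3] as OpenCV has them; the pictures are not rectified), "rvec" (rotation vector, rad) and "tvec" (3), from world to camera coordinates, as OpenCV has them. Camera axes: x right, y down, z forward; pixel columns grow to the right and rows downward; lengths in mm; the calibration is good to about 2 mm. A picture is of the moment at which its call begins. get_calibration takes no time and is no camera call.
- finish_job(): hands the job in; it is judged then, once.
The state is a dict: "time_s": time; "joints": joint angles; "dq": joint speeds; "tau": joint torques, N m; "eef_pos": TCP position; "ee_rot": TCP orientation; "force": force on the tool from outside, world axes, zero at the start; "wrist_torque": the same for the moment, N m; "grip_width": opening from 0.0 (shut) to 1.0 (fully open); "grip_force": force on a finger pad.
Only numpy, scipy, OpenCV 4.12 (cv2) and the standard library are available. Lean on these libraries where they do the work, as an engineer would, in place of code of your own. Each camera call takes 0.05 s, during which the arm holds its last target. There are 200 camera calls.

## Working session

There is one attempt and no reset: what is moved stays moved. The work goes in short steps, Python scripts to look and compute and a tool call to move; the robot and the scene stay as the last step left them, time stands still between calls to the robot, and variables do not carry over. Pictures are saved under pics/ and viewed, at most 14 in all, crops included, and the job is handed in when it is done.

Besides the shell and the picture viewer there is one more tool, called after "Request:" as name(argument=value, ...) on one line, values as JSON. arm_command: Moves the arm, as the interface text tells. Its arguments: {"type":"object","properties":{"steps":{"type":"array"},"squeeze":{"type":"number"}},"required":["steps"]}

```bash
mkdir -p pics; ls; python3 - <<'E'
from rig import *
import cv2
for n in("top","side"):
    im=capture(n); cv2.imwrite(f"pics/{n}0.png",im[...,::-1])
    c=get_calibration(n); print(n,c)
print(sense())
E
```

```text
pics
top {'intrinsics': array([[447.50673571,   0.        , 315.73751203],
       [  0.        , 447.50673571, 197.53927848],
       [  0.        ,   0.        ,   1.        ]]), 'D': array([-0.09467018,  0.        ,  0.        ,  0.        ,  0.        ]), 'rvec': array([ 2.14726739, -2.15861487,  0.10051863]), 'tvec': array([142.12625857, 552.48918587, 982.31450051])}
side {'intrinsics': array([[492.14922347,   0.        , 321.13779714],
       [  0.        , 492.14922347, 194.44622731],
       [  0.        ,   0.        ,   1.        ]]), 'D': array([0.03717055, 0.        , 0.        , 0.        , 0.        ]), 'rvec': array([ 0.06500456,  2.60665804, -1.71443328]), 'tvec': array([ 536.28205877,  -27.74705742, 1098.01943894])}
{'time_s': 0.1, 'joints': array([ 9.73605817e-01,  3.13398439e-01,  1.49832721e+00,  4.21137848e-06,
        1.33098397e+00, -2.23381820e-01]), 'dq': array([-3.52467655e-04,  8.60363326e-05, -3.92399226e-03, -6.14968711e-04,
        6.20295754e-04,  1.03711412e-03]), 'tau': array([ 2.42668866e-03, -4.12902188e+01, -2.60146147e+01, -2.57045713e-04,
        3.01207794e-03,  3.15439058e-05]), 'eef_pos': array([191.573424  , 488.54047314, 204.90282705]), 'ee_rot': array([-2.24639652e-04,  1.85818512e-01,  9.82583925e-01, -5.11319528e-04]), 'force': array([-0.05841377, -0.24512521,  0.87152095]), 'wrist_torque': array([-0.01210458, -0.02347332, -0.00350913]), 'grip_force': 0.0, 'grip_width': 1.0001453120809827}
```

View pics/top0.png

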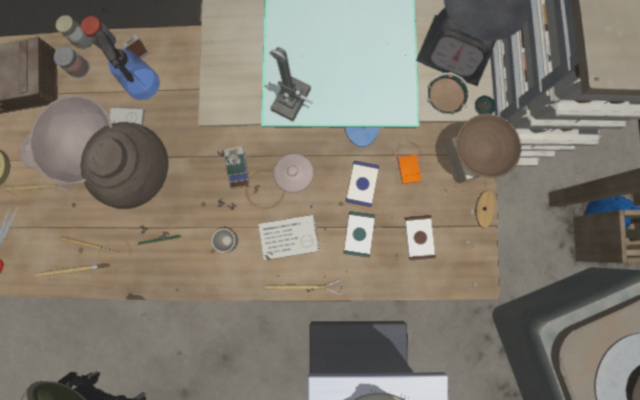

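View pics/side0.png

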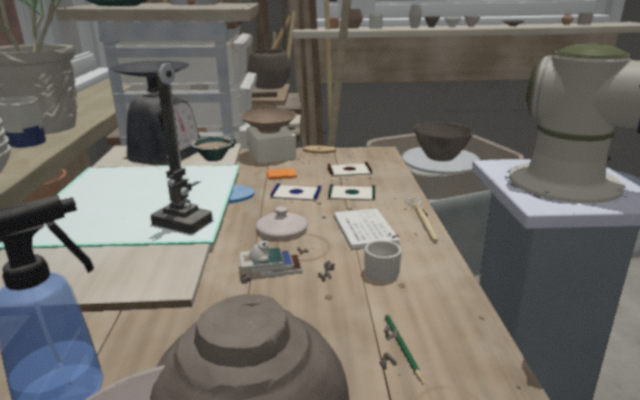

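```bash
cat > h.py <<'E'
import numpy as np, cv2
from rig import *
def cam(n):
    c=get_calibration(n); R=cv2.Rodrigues(c["rvec"])[0]; return c["intrinsics"],c["D"],R,np.array(c["tvec"]).ravel(),c["rvec"]
def proj(n,P):
    K,D,R,t,rv=cam(n); return cv2.projectPoints(np.float64(P).reshape(-1,1,3),rv,t,K,D)[0].reshape(-1,2)
def ray(n,uv,z):
    K,D,R,t,_=cam(n); p=cv2.undistortPoints(np.float64(uv).reshape(-1,1,2),K,D).reshape(-1,2)
    d=np.c_[p,np.ones(len(p))]@R; C=-R.T@t
    return C+d*((z-C[2])/d[:,2])[:,None]
E
python3 - <<'E'
from h import *
print(proj("top",[[191,488,205],[0,0,0],[191,488,0]]))
t=cv2.imread("pics/top0.png"); s=cv2.imread("pics/side0.png")
a=cv2.resize(t[135:275,195:445],(800,448),interpolation=cv2.INTER_CUBIC); cv2.imwrite("pics/topc.png",a)
b=cv2.resize(s[225:295,225:345],None,fx=6,fy=6,interpolation=cv2.INTER_CUBIC); cv2.imwrite("pics/sidec.png",b)
c=cv2.resize(t[140:195,215:260],None,fx=10,fy=10,interpolation=cv2.INTER_CUBIC); cv2.imwrite("pics/pile.png",c)
# paper-bright regions: trays and notebook
hsv=cv2.cvtColor(t,cv2.COLOR_BGR2HSV)
m=((hsv[...,2]>170)&(hsv[...,1]<45)).astype(np.uint8); m[:150]=0;m[275:]=0
n,l,st,ce=cv2.connectedComponentsWithStats(m)
for i in range(1,n):
    if st[i,4]>120: 
        r=cv2.minAreaRect(np.argwhere(l==i)[:,::-1].astype(np.float32)); print(st[i],ce[i],r, ray("top",[ce[i]],6)[0])
E
```

```text
[[128.70812393 380.1618859 ]
 [378.41772266 441.19684671]
 [166.37176003 355.23589104]]
[521 151  33   5 126] [536.08730159 153.14285714] ((537.0, 153.0), (4.0, 32.0), 90.0) [ 659.79779012 -387.84924832    6.        ]
[519 158  19   7 122] [527.90983607 160.91803279] ((528.0, 161.0), (6.0, 18.0), 90.0) [ 640.87714287 -366.24574989    6.        ]
[287 162  25  27 356] [301.30898876 176.59269663] ((300.75, 176.25001525878906), (18.384775161743164, 27.577163696289062), 45.0) [605.96937706 173.39727548   6.        ]
[347 165  31  38 757] [362.39365918 183.27080581] ((362.4615478515625, 183.1923065185547), (26.08344268798828, 34.32032012939453), 11.309932708740234) [589.15945469  30.63790483   6.        ]
[ 258  215   61   45 1793] [289.01617401 236.98996096] ((287.7702941894531, 237.1216278076172), (36.332176208496094, 56.060054779052734), 80.53767395019531) [464.93286562 201.92185927   6.        ]
[344 215  31  39 783] [359.1532567 233.8761175] ((359.315673828125, 233.83663940429688), (26.473501205444336, 35.59404754638672), 7.853313446044922) [471.30235155  39.93311147   6.        ]
[406 219  29  38 785] [420.23566879 237.35031847] ((420.2772216796875, 237.2722930908203), (35.82134246826172, 25.970470428466797), 84.2894058227539) [ 462.25833533 -101.13971916    6.        ]
```

View pics/topc.png

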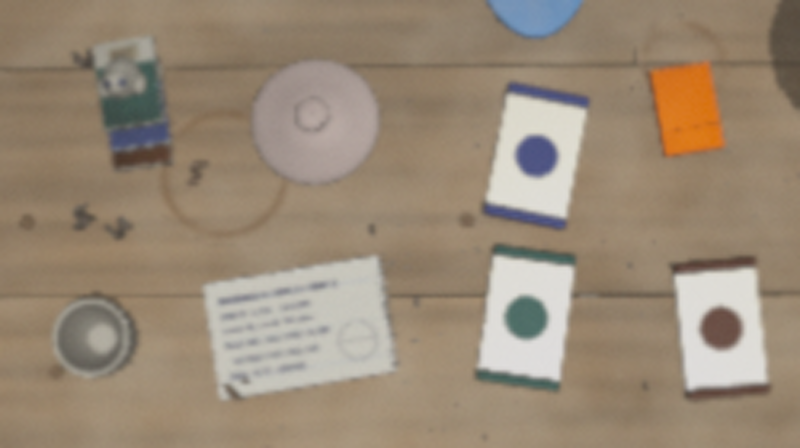

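View pics/pile.png

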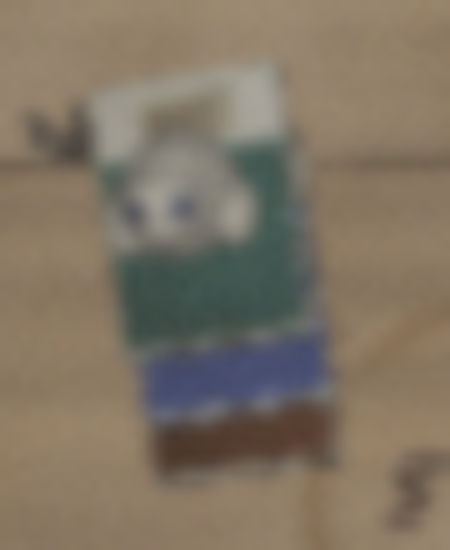

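View pics/sidec.png

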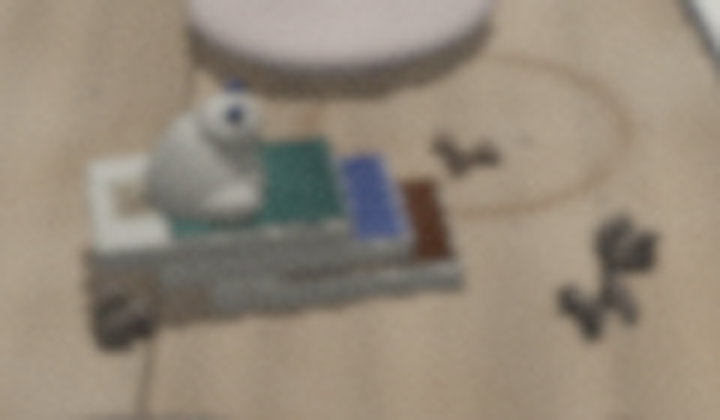

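The pile sits at top px (234,168). Blue runs along its near side, then brown nearest the robot, and the frog is at (233,158). The trays have dabs at blue (362,183), green (359,234) and brown (420,237). The notebook is around (288,237). The frog faces the robot.

```bash
cat >> h.py <<'E'
def ang(v): return np.degrees(np.arctan2(v[1],v[0]))
E
python3 - <<'E'
from h import *
t=cv2.imread("pics/top0.png"); hsv=cv2.cvtColor(t,cv2.COLOR_BGR2HSV).astype(int)
H,S,V=hsv[...,0],hsv[...,1],hsv[...,2]
Y,X=np.mgrid[:400,:640]
for nm,box in dict(blue=(340,155,385,210),green=(340,208,380,260),brown=(402,210,440,262)).items():
    x0,y0,x1,y1=box; reg=(X>=x0)&(X<x1)&(Y>=y0)&(Y<y1)
    m={'blue':(H>105)&(H<135)&(S>60),'green':(H>65)&(H<100)&(S>60),'brown':(S>40)&(V<130)&((H<20)|(H>170))}[nm]&reg
    n,l,st,ce=cv2.connectedComponentsWithStats(m.astype(np.uint8))
    idx=[i for i in range(1,n) if st[i,4]>15]; idx.sort(key=lambda i:ce[i][1])
    zs=[12,6,12]; P=[ray("top",[ce[i]],z)[0] for i,z in zip(idx,zs)]
    print(nm,[(st[i,4],ce[i].round(1)) for i in idx]); print(np.round(P,1), "lipmid",((P[0]+P[-1])/2).round(1),"ang",ang(P[0]-P[-1]),np.linalg.norm(P[0]-P[-1]))
f=lambda q,s,o:(np.float64(q)+.5)/s-.5+np.array(o)
nb=ray("top",f([(203,285),(380,257),(397,368),(220,400)],3.2,(195,135)),10)
print("nb",nb.round(1),nb.mean(0),ang(nb[0]-nb[1]),ang(nb[3]-nb[2]),ang(nb[0]-nb[3]))
g=ray("top",f([(93,97),(282,68),(318,325),(132,348)],10,(215,140)),24)
print("green",g.round(1),g.mean(0),ang(g[0]-g[3]),ang(g[1]-g[2]),ang(g[0]-g[1]),[np.linalg.norm(g[i]-g[i-1]).round(1) for i in range(4)])
b=ray("top",f([(150,418),(328,390)],10,(215,140)),16);print("blue near edge",b,ang(b[0]-b[1]))
b=ray("top",f([(160,482),(334,458)],10,(215,140)),8);print("brown near edge",b,ang(b[0]-b[1]))
# side check: green corners
print("side green px pred (crop)",(proj("side",np.c_[g[:,:2],[24]*4])-[225,225])*6)
# frog: triangulate head/eyes
K,D,R,T,_=cam("top");K2,D2,R2,T2,_=cam("side")
def tri(a,b):
    pa=cv2.undistortPoints(np.float64([[a]]),K,D)[0,0];pb=cv2.undistortPoints(np.float64([[b]]),K2,D2)[0,0]
    X=cv2.triangulatePoints(np.c_[R,T],np.c_[R2,T2],pa,pb);return (X[:3]/X[3]).ravel()
print("eye",tri(f((183,207),10,(215,140)),f((236,114),6,(225,225))))
for z in(30,36): print("frog blob",z,ray("top",f([(185,190)],10,(215,140)),z))
print("frog side bounds", [ray("side",[f(p,6,(225,225))],24+h) for p,h in(((150,180),10),((262,180),10))])
E
```

```text
blue [(np.int32(43), array([366.4, 164.3])), (np.int32(108), array([362.2, 183.2])), (np.int32(51), array([358.8, 202.4]))]
[[633.1  21.   12. ]
 [589.2  31.    6. ]
 [543.8  40.2  12. ]] lipmid [588.4  30.6  12. ] ang -12.113716258801999 91.35671351081578
green [(np.int32(17), array([366.9, 214.9])), (np.int32(94), array([359.1, 233.9]))]
[[514.5  22.   12. ]
 [471.3  40.2   6. ]] lipmid [492.9  31.1   9. ] ang -22.826909632479875 47.269294681642045
brown [(np.int32(91), array([417.3, 217. ])), (np.int32(108), array([419.9, 237. ])), (np.int32(83), array([422.2, 257.5]))]
[[ 508.9  -94.2   12. ]
 [ 463.  -100.4    6. ]
 [ 416.1 -103.2   12. ]] lipmid [462.5 -98.7  12. ] ang 5.503157035407103 93.2808209538426
nb [[495.7 273.4  10. ]
 [515.4 145.2  10. ]
 [435.6 133.3  10. ]
 [413.  260.5  10. ]] [464.9146626  203.12920068  10.        ] 98.71418342652915 100.04417289475104 8.903993428620185
green [[669.4 354.   24. ]
 [675.7 309.5  24. ]
 [614.8 300.   24. ]
 [609.8 343.5  24. ]] [642.41973685 326.74563971  24.        ] 10.002377423041288 8.823917451633923 98.12452930213067 [np.float64(60.5), np.float64(45.0), np.float64(61.7), np.float64(43.8)]
blue near edge [[594.5245154  340.67270201  16.        ]
 [600.77111975 298.85441218  16.        ]] 98.49573691614987
brown near edge [[580.52973865 339.74025319   8.        ]
 [585.89472097 298.61020569   8.        ]] 97.43167303734876
side green px pred (crop) [[110.65555324 241.50466185]
 [103.10584144 152.78022918]
 [336.81525189 128.42127747]
 [351.68201923 212.43582711]]
eye [639.07507253 327.72055624  45.19894795]
frog blob 30 [[645.7377819  330.52161644  30.        ]]
frog blob 36 [[644.50387459 329.26425959  36.        ]]
frog side bounds [array([[660.85886501, 340.26739139,  34.        ]]), array([[632.64736989, 341.89853944,  34.        ]])]
```

Request:
arm_command(steps=[[[0.75,-0.96,0.035,0,0,0,0],[0.75,-0.96,0.035,0,0,0,0],[0.75,-0.96,0.035,0,0,0,0],[0.75,-0.96,0.035,0,0,0,0],[0.75,-0.96,0.035,0,0,0,0],[0.75,-0.96,0.035,0,0,0,0],[0.75,-0.96,0.035,0,0,0,0],[0.75,-0.96,0.035,0,0,0,0]]], squeeze=30)

```text
time_s: 1.1
eef_pos: [555.6, 360.8, 205.0]
ee_rot: [-0.0, 0.186, 0.983, -0.0]
force: [0.4, 0.7, 0.4]
grip_width: 0.748
grip_force: 0.0
```

Request:
arm_command(steps=[[[0.75,-0.96,0.035,0.5,0,0,0],[0.75,-0.96,0.035,0.5,0,0,0],[0.75,0,0,0.5,0,0,-0.885],[0.75,0,0,0.4,0,0,-0.885],[0.75,0,0,0,0,0,-0.885],[0.75,0,0,0,0,0,-0.885],[0.75,0,0,0,0,0,0],[0.75,0,0,0,0,0,0]]])

```text
time_s: 2.1
eef_pos: [644.9, 329.8, 110.1]
ee_rot: [-0.0, -0.077, 0.997, -0.0]
force: [-1.0, -0.5, 0.5]
grip_width: 0.751
grip_force: 0.0
```

```bash
cat > go.py <<'E'
# usage: go.py x y z yaw_of_tool_y_deg -> shift (units of 50 mm) in current tool frame, and turn about tool z (units of .15)
import sys; from h import *
from scipy.spatial.transform import Rotation as Ro
a=list(map(float,sys.argv[1:])); s=sense(); q=s["ee_rot"]; M=Ro.from_quat([q[1],q[2],q[3],q[0]]).as_matrix()
p=np.array(s["eef_pos"]); y=M[:,1]; cur=ang(y); d=(a[3]-cur+90)%180-90
r=-np.radians(d); sh=lambda N:(N.T@(np.array(a[:3])-p)/50).round(3)
print("t",s["time_s"],"pos",p.round(1),"yaw",round(cur,1),"zaxis",M[:,2].round(3),"grip",s["grip_width"],s["grip_force"],"F",np.round(s["force"],1),"q6",s["joints"][5])
print("shift now",sh(M),"turn z",round(r/.15,3),"shift after turn",sh(M@Ro.from_rotvec([0,0,r]).as_matrix()))
E
python3 go.py 646 329 42 98.5; python3 - <<'E'
from h import *
im=capture("side");cv2.imwrite("pics/s1.png",cv2.resize(im[150:320,180:400,::-1],None,fx=3,fy=3,interpolation=cv2.INTER_CUBIC))
im=capture("top");cv2.imwrite("pics/t1.png",im[...,::-1])
E
```

```text
t 2.1 pos [644.9 329.8 110.1] yaw 98.9 zaxis [-0. -0. -1.] grip 0.7512568531399617 0.0 F [-1.  -0.5  0.5] q6 -1.4140722387313638
shift now [-0.021 -0.019  1.363] turn z 0.042 shift after turn [-0.021 -0.018  1.363]
```

View pics/s1.png

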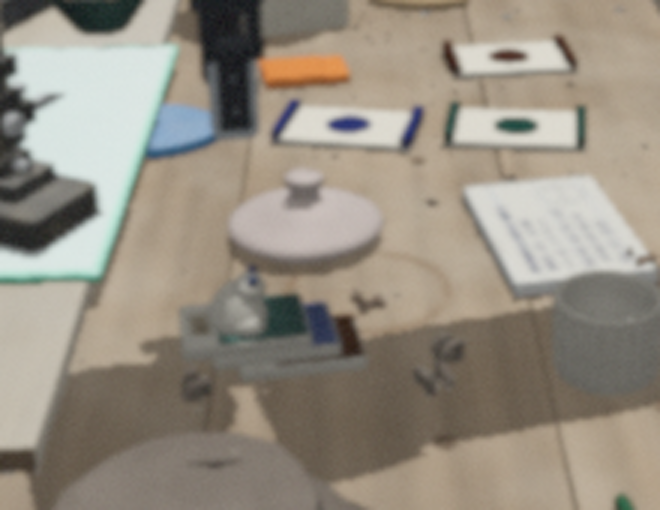

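The gripper is above the frog: the finger is at crop (236,130) and the frog at (240,310). They line up, so I'm descending.

Request:
arm_command(steps=[[[0.75,0,0,0.45,0,0,0],[0.75,0,0,0.45,0,0,0],[0.75,0,0,0.3,0,0,0],[0.75,0,0,0.14,0,0,0],[0.75,0,0,0,0,0,0],[0.2,0,0,0,0,0,0],[0.2,0,0,0,0,0,0],[0.2,0,0,0,0,0,0]]], squeeze=25)

```text
time_s: 3.2
eef_pos: [645.1, 329.8, 43.8]
ee_rot: [0.0, -0.079, 0.997, 0.0]
force: [-0.6, 0.0, -0.0]
grip_width: 0.203
grip_force: 0.0
```

Request:
arm_command(steps=[[[0.2,0,0,0,0,0,0],[0.2,0,0,0,0,0,0],[0.2,0,0,0,0,0,0]]])

```text
time_s: 3.58
eef_pos: [645.0, 329.8, 43.4]
ee_rot: [0.0, -0.079, 0.997, -0.0]
force: [1.1, 0.1, -0.3]
grip_width: 0.202
grip_force: 0.0
```

```bash
python3 go.py 464 203 110 99; python3 - <<'E'
from h import *
im=capture("side");cv2.imwrite("pics/s2.png",cv2.resize(im[180:300,200:340,::-1],None,fx=4,fy=4,interpolation=cv2.INTER_CUBIC))
E
```

```text
t 3.575 pos [645.  329.8  43.4] yaw 99.0 zaxis [ 0. -0. -1.] grip 0.2015405773899848 0.0 F [ 1.1  0.1 -0.3] q6 -1.41655834872329
shift now [ 3.972 -1.938 -1.332] turn z 0.001 shift after turn [ 3.971 -1.938 -1.332]
```

View pics/s2.png

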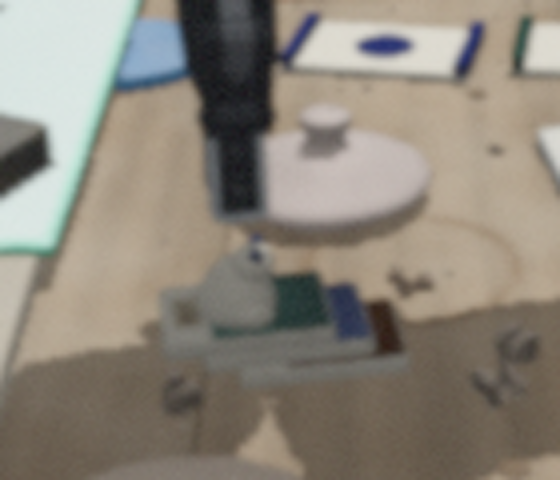

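```bash
python3 - <<'E'
from h import *
P=[[645,330,29],[645,330,43],[645,330,100],[645,330,0]]
print(proj("side",P),proj("side",P)*4-np.array([800,720]),proj("top",P))
for z in(29,60,90):print(ray("side",[[259.5,233.7]],z))
im=capture("top");cv2.imwrite("pics/t2.png",cv2.resize(im[100:260,170:370,::-1],None,fx=3,fy=3,interpolation=cv2.INTER_CUBIC))
E
```

```text
[[260.7454205  253.71805703]
 [260.25865457 245.72934742]
 [258.1881711  211.97594369]
 [261.72821163 269.91030017]] [[242.98168198 294.87222814]
 [241.03461829 262.91738966]
 [232.7526844  127.90377475]
 [246.91284653 359.64120069]] [[233.35390288 158.94605155]
 [232.11433603 157.72994147]
 [226.70528726 152.42177769]
 [235.82012421 161.36523126]]
[[651.4364484  263.97564361  29.        ]]
[[645.7189956  322.94522386  60.        ]]
[[640.18597676 380.0125596   90.        ]]
```

View pics/t2.png

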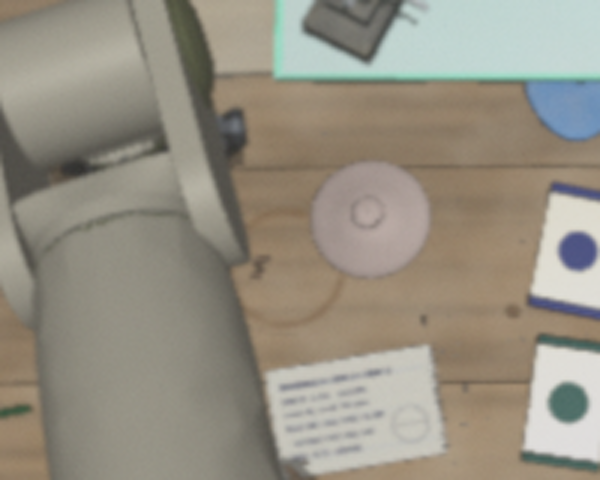

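The gripper stays above the frog: the tip is at side px (259.5,234), which puts the tips at about z 60–65 and not 29. It closed on nothing. The finger tips are really ~35 mm higher than the stated tip_reach implies. I'll reopen, go lower and check.

Request:
arm_command(steps=[[[0.75,0,0,0,0,0,0],[0.75,0,0,0,0,0,0],[0.75,0,0,0,0,0,0],[0.75,0,0,0.15,0,0,0],[0.75,0,0,0.15,0,0,0],[0.75,0,0,0.1,0,0,0],[0.75,0,0,0,0,0,0]]])

```text
time_s: 4.55
eef_pos: [644.7, 329.7, 22.7]
ee_rot: [-0.001, -0.079, 0.997, -0.0]
force: [-0.2, 0.2, 0.1]
grip_width: 0.75
grip_force: 0.0
```

```bash
python3 go.py 645 330 20 99; python3 - <<'E'
import rig; print([n for n in dir(rig) if n[0]!='_'])
from h import *
im=capture("side");cv2.imwrite("pics/s3.png",cv2.resize(im[180:300,200:340,::-1],None,fx=5,fy=5,interpolation=cv2.INTER_CUBIC))
E
```

```text
t 4.55 pos [644.7 329.7  22.7] yaw 99.0 zaxis [-0.001 -0.    -1.   ] grip 0.7498803324060478 0.0 F [-0.2  0.2  0.1] q6 -1.4166012219428032
shift now [-0.007  0.006  0.054] turn z 0.001 shift after turn [-0.007  0.006  0.054]
['PlanningError', 'capture', 'finish_job', 'get_calibration', 'sense', 'tip_reach']
```

View pics/s3.png

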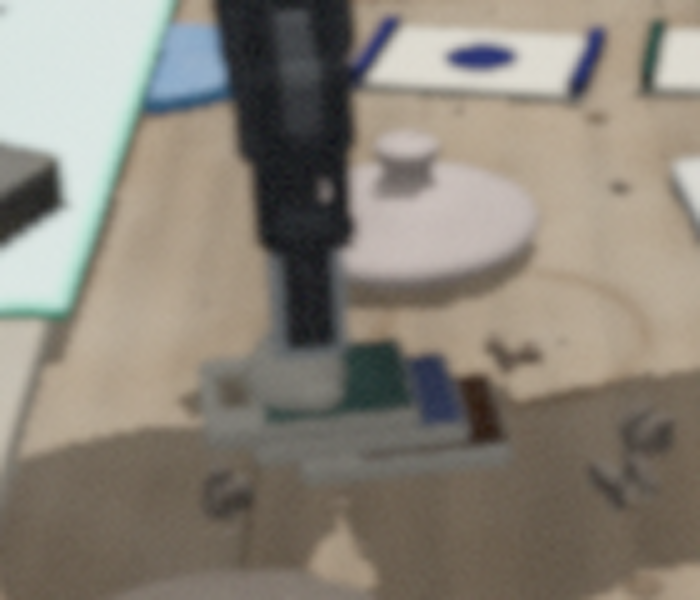

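```bash
python3 - <<'E'
from h import *
import rig; print(rig.tip_reach, rig.tip_reach() if callable(rig.tip_reach) else '')
c=((np.array([308,348])+.5)/5-.5+[200,180])
for y in(355,365,375):
    for z in (40,45,50,55,60):
        p=ray("side",[c],z)[0]
        if abs(p[1]-y)<8: print(y,p)
E
```

```text
14.0 
355 [641.68701102 353.13043376  50.        ]
355 [640.84591312 361.96276972  55.        ]
365 [640.84591312 361.96276972  55.        ]
365 [640.00481521 370.79510568  60.        ]
375 [640.00481521 370.79510568  60.        ]
```

Request:
arm_command(steps=[[[0.75,0,0,0.15,0,0,0],[0.75,0,0,0.15,0,0,0],[0.75,0,0,0.1,0,0,0],[0.75,0,0,0,0,0,0],[0.2,0,0,0,0,0,0],[0.2,0,0,0,0,0,0],[0.2,0,0,0,0,0,0],[0.2,0,0,0,0,0,0]]])

```text
time_s: 5.6
eef_pos: [645.3, 329.8, 3.9]
ee_rot: [0.0, -0.078, 0.997, 0.0]
force: [-0.2, 0.2, 4.3]
grip_width: 0.308
grip_force: 24.6
```

Request:
arm_command(steps=[[[0.2,0,0,-0.1,0,0,0],[0.2,0,0,-0.3,0,0,0],[0.2,0,0,-0.6,0,0,0],[0.2,0,0,-0.6,0,0,0],[0.2,0,0,0,0,0,0]]], squeeze=30)

```text
time_s: 6.22
eef_pos: [646.2, 330.3, 87.0]
ee_rot: [0.003, -0.079, 0.997, 0.001]
force: [0.2, -0.0, -1.2]
grip_width: 0.307
grip_force: 29.0
```

```bash
python3 go.py 464.9 203 84 99; python3 - <<'E'
from h import *
im=capture("side");cv2.imwrite("pics/s4.png",cv2.resize(im[180:300,200:340,::-1],None,fx=5,fy=5,interpolation=cv2.INTER_CUBIC))
E
```

```text
t 6.225 pos [646.2 330.3  87. ] yaw 99.0 zaxis [ 0.005  0.002 -1.   ] grip 0.3071994999341198 28.98696436796854 F [ 0.2 -0.  -1.2] q6 -1.4166166305336503
shift now [ 3.981 -1.946  0.035] turn z 0.001 shift after turn [ 3.981 -1.946  0.035]
```

View pics/s4.png

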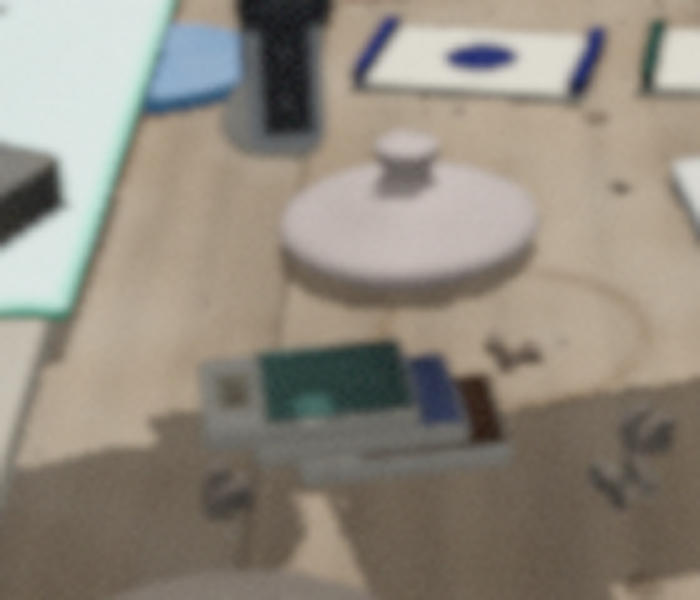

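Request:
arm_command(steps=[[[0.2,0.8,-0.39,0,0,0,0],[0.2,0.8,-0.39,0,0,0,0],[0.2,0.8,-0.39,0,0,0,0],[0.2,0.8,-0.39,0,0,0,0],[0.2,0.78,-0.39,0.3,0,0,0],[0.2,0,0,0.6,0,0,0],[0.2,0,0,0.6,0,0,0],[0.2,0,0,0,0,0,0]]])

```text
time_s: 7.28
eef_pos: [461.7, 201.9, 6.3]
ee_rot: [-0.003, -0.078, 0.997, -0.0]
force: [-0.2, -0.2, -0.4]
grip_width: 0.309
grip_force: 29.1
```

```bash
python3 go.py 464.9 203 -9 99
```

```text
t 7.275 pos [461.7 201.9   6.3] yaw 99.0 zaxis [-0.006 -0.001 -1.   ] grip 0.3087089091601689 29.144356998112926 F [-0.2 -0.2 -0.4] q6 -1.548584438829275
shift now [-0.069  0.012  0.305] turn z 0.0 shift after turn [-0.069  0.012  0.305]
```

Request:
arm_command(steps=[[[0.2,-0.02,0,0.15,0,0,0],[0.2,0,0,0.1,0,0,0],[0.2,0,0,0.05,0,0,0],[0.2,0,0,0,0,0,0],[0.2,0,0,0,0,0,0]]])

```text
time_s: 7.9
eef_pos: [464.8, 202.5, -6.4]
ee_rot: [0.0, -0.079, 0.997, 0.0]
force: [-0.6, 0.2, -1.1]
grip_width: 0.308
grip_force: 29.1
```

Request:
arm_command(steps=[[[0.2,0,0,0.03,0,0,0],[0.2,0,0,0.03,0,0,0],[0.2,0,0,0,0,0,0]]])

```text
time_s: 8.28
eef_pos: [464.6, 202.5, -9.7]
ee_rot: [-0.0, -0.079, 0.997, -0.0]
force: [0.8, -1.0, 0.2]
grip_width: 0.308
grip_force: 29.1
```

Request:
arm_command(steps=[[[0.35,0,0,0.01,0,0,0],[0.45,0,0,0,0,0,0],[0.8,0,0,0,0,0,0],[0.8,0,0,-0.3,0,0,0],[0.8,0,0,-0.6,0,0,0],[0.8,0,0,-0.9,0,0,0],[0.8,0,0,0,0,0,0]]])

```text
time_s: 9.15
eef_pos: [466.6, 202.9, 83.7]
ee_rot: [0.004, -0.079, 0.997, 0.0]
force: [-0.6, -1.1, 0.7]
grip_width: 0.801
grip_force: 0.0
```

```bash
python3 go.py 644.4 327.1 78 99; python3 - <<'E'
from h import *
im=capture("side");cv2.imwrite("pics/s5.png",cv2.resize(im[150:310,220:420,::-1],None,fx=4,fy=4,interpolation=cv2.INTER_CUBIC))
im=capture("top");cv2.imwrite("pics/t5.png",im[...,::-1])
print(proj("side",[[465,203,25]])*4-[880,600])
E
```

```text
t 9.15 pos [466.6 202.9  83.7] yaw 99.0 zaxis [ 0.007  0.001 -1.   ] grip 0.8007128509781754 0.0 F [-0.6 -1.1  0.7] q6 -1.5485777487355143
shift now [-3.901  1.896  0.143] turn z 0.002 shift after turn [-3.9    1.897  0.143]
[[585.31331947 267.90468819]]
```

View pics/s5.png

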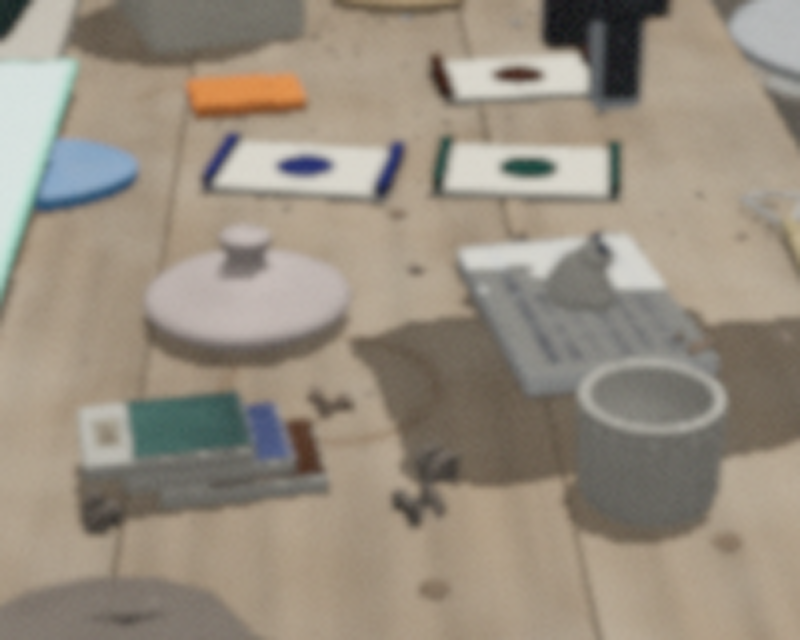

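The frog stands upright at crop (583,275), and the notebook middle is predicted at (585,268). Now I'll refine the green tile's position.

```bash
python3 - <<'E'
from h import *
f=lambda q:(np.float64(q)+.5)/4-.5+np.array([220,150])
g=ray("side",f([(79,469),(79,411),(238,394),(250,457)]),24); print(g.round(1),g.mean(0),ang(g[0]-g[3]),ang(g[1]-g[2]))
t=cv2.imread("pics/t5.png");hsv=cv2.cvtColor(t,cv2.COLOR_BGR2HSV).astype(int);H,S,V=hsv[...,0],hsv[...,1],hsv[...,2]
Y,X=np.mgrid[:400,:640];reg=(X>218)&(X<255)&(Y>140)&(Y<192)
for nm,m,z in(("green",(H>65)&(H<100)&(S>60),24),("blue",(H>105)&(H<135)&(S>60),16),("cream",(V>150)&(S<50)&(Y<158),24)):
    q=np.argwhere(m&reg)[:,::-1].astype(np.float32)
    print(nm,len(q))
    if len(q)>5:
        r=cv2.minAreaRect(q);b=ray("top",cv2.boxPoints(r),z);print(b.round(1),ray("top",[q.mean(0)],z).round(1))
cv2.imwrite("pics/t5c.png",cv2.resize(t[140:195,215:260],None,fx=10,fy=10,interpolation=cv2.INTER_CUBIC))
E
```

```text
[[675.  358.2  24. ]
 [679.5 315.2  24. ]
 [617.8 305.4  24. ]
 [611.8 353.4  24. ]] [646.01931211 333.07233962  24.        ] 4.376606703143885 9.060233278374596
green 180
[[651.5 347.2  24. ]
 [654.1 311.4  24. ]
 [619.7 307.9  24. ]
 [617.  343.6  24. ]] [[638.1 326.3  24. ]]
blue 80
[[607.4 340.9  16. ]
 [612.5 302.3  16. ]
 [601.6 300.6  16. ]
 [596.4 339.1  16. ]] [[604.6 320.7  16. ]]
cream 81
[[674.4 352.8  24. ]
 [677.4 311.9  24. ]
 [660.4 310.2  24. ]
 [657.4 351.   24. ]] [[667.9 330.2  24. ]]
```

Request:
arm_command(steps=[[[0.8,-0.78,0.385,0,0,0,0],[0.8,-0.78,0.385,0,0,0,0],[0.8,-0.78,0.385,0,0,0,0],[0.8,-0.78,0.385,0,0,0,0],[0.8,-0.78,0.385,0.2,0,0,0],[0.8,0,0,0.6,0,0,0],[0.8,0,0,0.4,0,0,0],[0.8,0,0,0,0,0,0]]])

```text
time_s: 10.25
eef_pos: [640.8, 327.5, 17.6]
ee_rot: [-0.002, -0.078, 0.997, -0.001]
force: [-0.1, -1.0, 1.1]
grip_width: 0.804
grip_force: 0.0
```

Request:
arm_command(steps=[[[0.8,0,0,0,0,0,0],[0.8,0,0,0,0,0,0]]])

```text
time_s: 10.5
eef_pos: [642.7, 328.2, 21.4]
ee_rot: [0.001, -0.078, 0.997, 0.0]
force: [1.2, 0.1, -0.2]
grip_width: 0.798
grip_force: 0.0
```

```bash
python3 go.py 645.5 328.5 -10 99
```

```text
t 10.5 pos [642.7 328.2  21.4] yaw 99.0 zaxis [ 0.002  0.001 -1.   ] grip 0.7982146165253794 0.0 F [ 1.2  0.1 -0.2] q6 -1.417703165414203
shift now [-0.055 -0.003  0.629] turn z 0.0 shift after turn [-0.055 -0.003  0.629]
```

Request:
arm_command(steps=[[[0.8,-0.05,0,0.25,0,0,0],[0.8,0,0,0.25,0,0,0],[0.8,0,0,0.12,0,0,0],[0.8,0,0,0,0,0,0],[0.7,0,0,0,0,0,0],[0.4,0,0,0,0,0,0],[0.4,0,0,0,0,0,0],[0.4,0,0,0,0,0,0]]], squeeze=30)

```text
time_s: 11.5
eef_pos: [645.1, 328.6, -10.4]
ee_rot: [0.001, -0.079, 0.997, 0.0]
force: [-0.2, -0.9, 3.7]
grip_width: 0.514
grip_force: 31.0
```

Request:
arm_command(steps=[[[0.4,0,0,-0.05,0,0,0],[0.4,0,0,-0.15,0,0,0],[0.4,0,0,-0.5,0,0,0],[0.4,0,0,-0.6,0,0,0],[0.4,0,0,-0.4,0,0,0],[0.4,0,0,0,0,0,0],[0.4,0,0,0,0,0,0]]])

```text
time_s: 12.38
eef_pos: [644.0, 328.2, 72.4]
ee_rot: [-0.001, -0.079, 0.997, -0.0]
force: [0.2, -0.5, -0.2]
grip_width: 0.517
grip_force: 30.8
```

```bash
python3 go.py 471 40 74 82; python3 - <<'E'
from h import *
im=capture("side");cv2.imwrite("pics/s6.png",cv2.resize(im[180:300,200:340,::-1],None,fx=5,fy=5,interpolation=cv2.INTER_CUBIC))
E
```

```text
t 12.375 pos [644.  328.2  72.4] yaw 99.0 zaxis [-0.002 -0.001 -1.   ] grip 0.5173214807161907 30.765379071235657 F [ 0.2 -0.5 -0.2] q6 -1.4182429185073717
shift now [ 4.321 -5.152 -0.02 ] turn z 1.979 shift after turn [ 2.625 -6.19  -0.02 ]
```

View pics/s6.png

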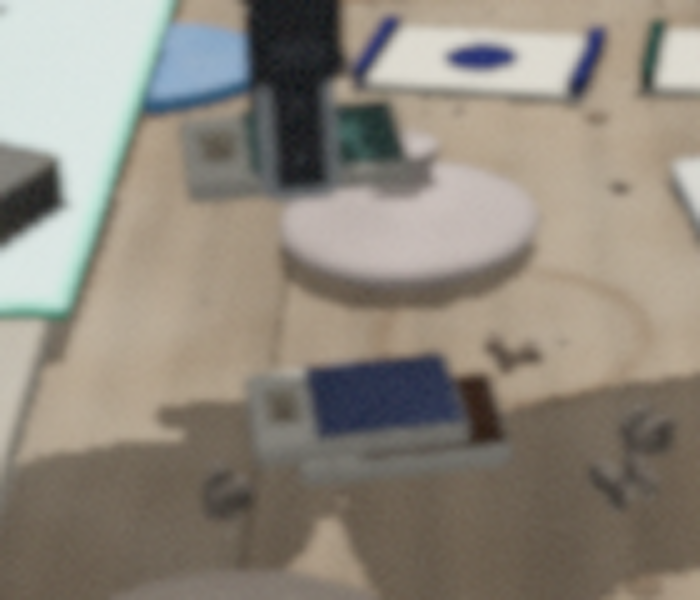

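Green came off alone, centred in the grip: the tile spans crop x 185–407 and the finger is at 298. Blue and brown are undisturbed.

Request:
arm_command(steps=[[[0.4,0.617,-0.736,0,0,0,0],[0.4,0.617,-0.736,0,0,0,0],[0.4,0.617,-0.736,0,0,0,0],[0.4,0.617,-0.736,0,0,0,0],[0.4,0.617,-0.736,0,0,0,0],[0.4,0.617,-0.736,0,0,0,0],[0.4,0.617,-0.736,0,0,0,0]]])

```text
time_s: 13.3
eef_pos: [470.3, 39.1, 73.2]
ee_rot: [-0.001, -0.079, 0.997, 0.0]
force: [0.9, -0.8, -0.8]
grip_width: 0.514
grip_force: 30.8
```

Request:
arm_command(steps=[[[0.4,0,0,0.3,0,0,0.99],[0.4,0,0,0.5,0,0,0.99],[0.4,0,0,0.4,0,0,0],[0.4,0,0,0.2,0,0,0],[0.4,0,0,0,0,0,0],[0.4,0,0,0,0,0,0],[0.4,0,0,0,0,0,0]]])

```text
time_s: 14.18
eef_pos: [472.1, 40.2, 4.4]
ee_rot: [0.001, 0.07, 0.998, -0.0]
force: [0.1, 0.6, -0.2]
grip_width: 0.515
grip_force: 30.8
```

```bash
python3 go.py 471 40 -19.5 82; python3 - <<'E'
from h import *
# refine tray poses from initial image: whole tray box incl. lips vs wood
t=cv2.imread("pics/top0.png");hsv=cv2.cvtColor(t,cv2.COLOR_BGR2HSV).astype(int);H,S,V=hsv[...,0],hsv[...,1],hsv[...,2]
Y,X=np.mgrid[:400,:640]
for nm,b,m in(("green",(340,208,382,262),(H>50)&(H<105)&(V<170)&(S>25)),):
    q=m&(X>=b[0])&(X<b[2])&(Y>=b[1])&(Y<b[3])
    n,l,st,ce=cv2.connectedComponentsWithStats(q.astype(np.uint8))
    for i in range(1,n):
        if st[i,4]>10: print(st[i],ce[i],ray("top",[ce[i]],12).round(1))
E
```

```text
t 14.175 pos [472.1  40.2   4.4] yaw 82.0 zaxis [ 0.001 -0.    -1.   ] grip 0.515429235025729 30.793588757514954 F [ 0.1  0.6 -0.2] q6 -1.5941634822385768
shift now [ 0.021 -0.007  0.479] turn z -0.0 shift after turn [ 0.021 -0.007  0.479]
[350 212  25   5  55] [361.61818182 214.14545455] [[516.4  34.1  12. ]]
[353 228  13  13 128] [359.046875 233.75    ] [[471.4  40.6  12. ]]
[344 251  25   6  60] [355.81666667 253.43333333] [[426.5  48.6  12. ]]
```

Request:
arm_command(steps=[[[0.4,0.01,0.01,0.25,0,0,0.1],[0.4,0,0,0.13,0,0,0],[0.4,0,0,0.06,0,0,0],[0.4,0,0,0.03,0,0,0],[0.4,0,0,0,0,0,0]]])

```text
time_s: 14.8
eef_pos: [471.3, 40.8, -19.6]
ee_rot: [0.0, 0.077, 0.997, -0.0]
force: [0.5, -0.4, -0.7]
grip_width: 0.511
grip_force: 30.8
```

Request:
arm_command(steps=[[[0.4,0,0,0.03,0,0,0],[0.6,0,0,0,0,0,0],[0.8,0,0,0,0,0,0],[0.8,0,0,-0.2,0,0,0],[0.8,0,0,-0.6,0,0,0],[0.8,0,0,-1,0,0,0],[0.8,0,0,0,0,0,0],[0.8,0,0,0,0,0,0]]])

```text
time_s: 15.8
eef_pos: [471.0, 40.8, 68.7]
ee_rot: [-0.0, 0.077, 0.997, 0.0]
force: [-0.1, 1.0, -0.2]
grip_width: 0.8
grip_force: 0.0
```

```bash
cat > tile.py <<'E'
from h import *
import sys
nm,z=sys.argv[1],float(sys.argv[2]); x0,y0,x1,y1=map(int,sys.argv[3:7])
t=capture("top")[...,::-1].copy();cv2.imwrite(f"pics/top_{nm}.png",t)
hsv=cv2.cvtColor(t,cv2.COLOR_BGR2HSV).astype(int);H,S,V=hsv[...,0],hsv[...,1],hsv[...,2]
Y,X=np.mgrid[:400,:640];reg=(X>=x0)&(X<x1)&(Y>=y0)&(Y<y1)
m={'green':(H>60)&(H<100)&(S>50),'blue':(H>105)&(H<135)&(S>60),'brown':(S>60)&(V<115)&((H<20)|(H>170))}[nm]&reg
n,l,st,ce=cv2.connectedComponentsWithStats(m.astype(np.uint8))
for i in range(1,n):
    if st[i,4]<30: continue
    b=ray("top",cv2.boxPoints(cv2.minAreaRect(np.argwhere(l==i)[:,::-1].astype(np.float32))),z)
    b=b[np.argsort(b[:,0])]; v=b[2:].mean(0)-b[:2].mean(0); L=np.linalg.norm(v); u=v/L
    print(nm,st[i,4],"glaze centre",b.mean(0).round(1),"L",L.round(1),"W",np.linalg.norm(b[1]-b[0]).round(1),"ang",ang(v).round(1),"cen from -x end",(b[:2].mean(0)-u*1+32.5*u).round(1))
E
python3 tile.py blue 16 215 140 260 195; python3 tile.py brown 8 215 140 260 195; python3 tile.py green 14 340 208 382 262;python3 go.py 630 325 74 99
```

```text
blue 284 glaze centre [619.3 323.1  16. ] L 41.1 W 38.8 ang 9.1 cen from -x end [630.1 324.9  16. ]
brown 85 glaze centre [589.4 321.    8. ] L 12.5 W 41.0 ang 5.0 cen from -x end [614.5 323.2   8. ]
t 15.95 pos [470.7  40.9  68. ] yaw 81.1 zaxis [-0.002  0.    -1.   ] grip 0.8001586855464031 0.0 F [-0.4  0.6  1.2] q6 -1.578093405738602
shift now [-2.272  6.106 -0.125] turn z -2.079 shift after turn [-4.036  5.114 -0.125]
```

Request:
arm_command(steps=[[[0.8,-0.325,0.873,0,0,0,0],[0.8,-0.325,0.873,0,0,0,0],[0.8,-0.325,0.873,0,0,0,0],[0.8,-0.325,0.873,0,0,0,0],[0.8,-0.325,0.873,0,0,0,0],[0.8,-0.325,0.873,0,0,0,0],[0.8,-0.325,0.873,0,0,0,0]]])

```text
time_s: 16.82
eef_pos: [630.9, 326.3, 67.6]
ee_rot: [-0.001, 0.077, 0.997, -0.0]
force: [0.8, -0.0, 0.7]
grip_width: 0.801
grip_force: 0.0
```

Request:
arm_command(steps=[[[0.8,0,0,0.3,0,0,-1],[0.8,0,0,0.5,0,0,-1],[0.8,0,0,0.3,0,0,-0.08],[0.8,0,0,0.1,0,0,0],[0.8,0,0,0,0,0,0],[0.8,0,0,0,0,0,0]]])

```text
time_s: 17.58
eef_pos: [631.3, 325.3, 9.9]
ee_rot: [0.001, -0.078, 0.997, 0.0]
force: [0.4, -0.1, 0.0]
grip_width: 0.797
grip_force: 0.0
```

```bash
python3 go.py 630.5 325.5 -18 99;python3 tile.py green 14 340 208 382 262
```

```text
t 17.575 pos [631.3 325.3   9.9] yaw 99.0 zaxis [ 0.001  0.    -1.   ] grip 0.7966574726215547 0.0 F [ 0.4 -0.1  0. ] q6 -1.4158468284891723
shift now [0.015 0.007 0.558] turn z -0.005 shift after turn [0.015 0.007 0.558]
green 39 glaze centre [516.3  34.4  14. ] L 53.3 W 3.6 ang 81.5 cen from -x end [517.   39.2  14. ]
green 230 glaze centre [462.8  42.4  14. ] L 36.8 W 37.1 ang -12.1 cen from -x end [475.7  39.6  14. ]
green 35 glaze centre [426.4  47.2  14. ] L 52.8 W 3.2 ang 81.6 cen from -x end [427.1  52.2  14. ]
```

Request:
arm_command(steps=[[[0.8,0,0,0.25,0,0,0],[0.8,0,0,0.2,0,0,0],[0.8,0,0,0.1,0,0,0],[0.8,0,0,0,0,0,0],[0.7,0,0,0,0,0,0],[0.4,0,0,0,0,0,0],[0.4,0,0,0,0,0,0],[0.4,0,0,0,0,0,0]]])

```text
time_s: 18.62
eef_pos: [631.1, 325.2, -18.0]
ee_rot: [0.001, -0.079, 0.997, 0.0]
force: [-0.9, -0.0, 4.2]
grip_width: 0.513
grip_force: 31.1
```

Request:
arm_command(steps=[[[0.4,0,0,-0.05,0,0,0],[0.4,0,0,-0.15,0,0,0],[0.4,0,0,-0.5,0,0,0],[0.4,0,0,-0.6,0,0,0],[0.4,0,0,-0.5,0,0,0],[0.4,0,0,0,0,0,0],[0.4,0,0,0,0,0,0]]])

```text
time_s: 19.5
eef_pos: [630.2, 324.9, 70.0]
ee_rot: [-0.001, -0.078, 0.997, -0.0]
force: [0.7, -1.1, -1.7]
grip_width: 0.515
grip_force: 30.8
```

```bash
python3 go.py 588.5 30.7 74 78; python3 - <<'E'
from h import *
# side-view count of dark blue / dark brown in the pile area
t=capture("side")[...,::-1].copy();cv2.imwrite("pics/s7.png",t);hsv=cv2.cvtColor(t,cv2.COLOR_BGR2HSV).astype(int);H,S,V=[a[240:285,240:305] for a in cv2.split(hsv.astype(np.int32))]
b=(H>105)&(H<135)&(S>60);r=(S>70)&(V<110)&((H<15)|(H>170));print(b.sum(),r.sum(),np.argwhere(r).min(0) if r.any() else 0,np.argwhere(r).max(0) if r.any() else 0)
E
```

```text
t 19.5 pos [630.2 324.9  70. ] yaw 99.0 zaxis [-0.002 -0.001 -1.   ] grip 0.5154300174100226 30.784032940864563 F [ 0.7 -1.1 -1.7] q6 -1.4166639021148213
shift now [ 1.744 -5.681 -0.075] turn z 2.444 shift after turn [-0.408 -5.929 -0.075]
0 348 [15 31] [30 59]
```

Request:
arm_command(steps=[[[0.4,0.29,-0.947,-0.1,0,0,0],[0.4,0.29,-0.947,0,0,0,0],[0.4,0.29,-0.947,0,0,0,0],[0.4,0.29,-0.947,0,0,0,0],[0.4,0.29,-0.947,0,0,0,0],[0.4,0.29,-0.947,0,0,0,0]]])

```text
time_s: 20.3
eef_pos: [588.4, 29.5, 75.3]
ee_rot: [-0.001, -0.079, 0.997, 0.0]
force: [0.9, -0.3, -1.6]
grip_width: 0.512
grip_force: 30.8
```

Request:
arm_command(steps=[[[0.4,0,0,0.3,0,0,1],[0.4,0,0,0.5,0,0,1],[0.4,0,0,0.4,0,0,0.44],[0.4,0,0,0.2,0,0,0],[0.4,0,0,0,0,0,0],[0.4,0,0,0,0,0,0],[0.4,0,0,0,0,0,0]]])

```text
time_s: 21.18
eef_pos: [589.7, 30.9, 7.1]
ee_rot: [0.001, 0.104, 0.995, -0.0]
force: [0.0, -0.1, -1.4]
grip_width: 0.516
grip_force: 30.8
```

```bash
python3 go.py 588.5 30.7 -20 78; python3 tile.py brown 8 215 140 260 195
```

```text
t 21.175 pos [589.7  30.9   7.1] yaw 78.1 zaxis [ 0.001 -0.    -1.   ] grip 0.5160367723468967 30.83491802215576 F [ 0.  -0.1 -1.4] q6 -1.5083182458774216
shift now [ 0.023 -0.009  0.542] turn z 0.007 shift after turn [ 0.023 -0.009  0.542]
brown 336 glaze centre [605.3 322.9   8. ] L 44.3 W 44.5 ang 4.8 cen from -x end [614.6 323.7   8. ]
```

Request:
arm_command(steps=[[[0.4,0.02,0,0.25,0,0,0],[0.4,0,0,0.15,0,0,0],[0.4,0,0,0.08,0,0,0],[0.4,0,0,0.04,0,0,0],[0.4,0,0,0.02,0,0,0],[0.4,0,0,0,0,0,0],[0.4,0,0,0,0,0,0]]])

```text
time_s: 22.1
eef_pos: [588.4, 31.1, -20.0]
ee_rot: [0.0, 0.104, 0.995, -0.0]
force: [-4.2, -0.4, 5.6]
grip_width: 0.511
grip_force: 31.4
```

Request:
arm_command(steps=[[[0.4,0,0,0.01,0,0,0],[0.6,0,0,0,0,0,0],[0.8,0,0,0,0,0,0],[0.8,0,0,-0.2,0,0,0],[0.8,0,0,-0.6,0,0,0],[0.8,0,0,-1,0,0,0],[0.8,0,0,0,0,0,0],[0.8,0,0,0,0,0,0]]])

```text
time_s: 23.1
eef_pos: [588.1, 31.2, 68.7]
ee_rot: [-0.0, 0.104, 0.995, 0.0]
force: [-0.5, 0.7, -0.0]
grip_width: 0.799
grip_force: 0.0
```

```bash
python3 go.py 615 323.8 74 96.5
```

```text
t 23.1 pos [588.1  31.2  68.7] yaw 78.0 zaxis [-0.  0. -1.] grip 0.7992705149967625 0.0 F [-0.5  0.7 -0. ] q6 -1.5078284090655856
shift now [ 0.686  5.837 -0.105] turn z -2.148 shift after turn [-1.197  5.754 -0.105]
```

Request:
arm_command(steps=[[[0.8,0.114,0.973,0,0,0,0],[0.8,0.114,0.973,0,0,0,0],[0.8,0.114,0.973,0,0,0,0],[0.8,0.114,0.973,0,0,0,0],[0.8,0.114,0.973,0,0,0,0],[0.8,0.114,0.973,0,0,0,0]]])

```text
time_s: 23.85
eef_pos: [614.7, 325.2, 67.3]
ee_rot: [-0.001, 0.104, 0.995, -0.001]
force: [0.7, -0.2, 0.2]
grip_width: 0.801
grip_force: 0.0
```

Request:
arm_command(steps=[[[0.8,0,0,0.3,0,0,-1],[0.8,0,0,0.5,0,0,-1],[0.8,0,0,0.4,0,0,-0.15],[0.8,0,0,0.2,0,0,0],[0.8,0,0,0,0,0,0],[0.8,0,0,0,0,0,0]]])

```text
time_s: 24.6
eef_pos: [615.9, 323.9, -0.2]
ee_rot: [0.001, -0.056, 0.998, 0.0]
force: [-0.4, -0.3, 0.6]
grip_width: 0.8
grip_force: 0.0
```

```bash
python3 go.py 615 323.8 -25 96.5;python3 tile.py blue 14 340 155 385 210
```

```text
t 24.6 pos [ 6.159e+02  3.239e+02 -2.000e-01] yaw 96.5 zaxis [ 0.001  0.    -1.   ] grip 0.8003608616496182 0.0 F [-0.4 -0.3  0.6] q6 -1.3673538118038049
shift now [0.02  0.001 0.496] turn z -0.005 shift after turn [0.02  0.001 0.496]
blue 44 glaze centre [633.3  23.1  14. ] L 54.8 W 4.2 ang 78.1 cen from -x end [634.1  27.1  14. ]
blue 284 glaze centre [576.9  33.3  14. ] L 40.8 W 38.0 ang -12.1 cen from -x end [587.8  31.   14. ]
blue 52 glaze centre [543.7  41.2  14. ] L 54.6 W 4.6 ang 78.2 cen from -x end [544.6  45.2  14. ]
```

Blue is centred to within 1 mm, at the right angle.

Request:
arm_command(steps=[[[0.8,0.01,0,0.2,0,0,0],[0.8,0,0,0.2,0,0,0],[0.8,0,0,0.08,0,0,0],[0.8,0,0,0,0,0,0],[0.7,0,0,0,0,0,0],[0.4,0,0,0,0,0,0],[0.4,0,0,0,0,0,0],[0.4,0,0,0,0,0,0]]])

```text
time_s: 25.65
eef_pos: [615.3, 323.8, -24.5]
ee_rot: [0.001, -0.057, 0.998, 0.0]
force: [-1.3, -0.4, 4.8]
grip_width: 0.514
grip_force: 31.0
```

Request:
arm_command(steps=[[[0.4,0,0,-0.05,0,0,0],[0.4,0,0,-0.15,0,0,0],[0.4,0,0,-0.5,0,0,0],[0.4,0,0,-0.7,0,0,0],[0.4,0,0,-0.6,0,0,0],[0.4,0,0,0,0,0,0],[0.4,0,0,0,0,0,0]]])

```text
time_s: 26.52
eef_pos: [614.3, 323.5, 73.6]
ee_rot: [-0.001, -0.057, 0.998, -0.0]
force: [0.2, 0.8, -0.8]
grip_width: 0.514
grip_force: 30.7
```

```bash
python3 go.py 462.7 -99.5 74 95.5
```

```text
t 26.525 pos [614.3 323.5  73.6] yaw 96.5 zaxis [-0.002 -0.001 -1.   ] grip 0.5137906286782938 30.68316400051117 F [ 0.2  0.8 -0.8] q6 -1.3680468240180594
shift now [ 3.972e+00 -8.062e+00  3.000e-03] turn z 0.118 shift after turn [ 3.828e+00 -8.131e+00  3.000e-03]
```

Request:
arm_command(steps=[[[0.4,0.441,-0.896,0,0,0,0],[0.4,0.441,-0.896,0,0,0,0],[0.4,0.441,-0.896,0,0,0,0],[0.4,0.441,-0.896,0,0,0,0],[0.4,0.441,-0.896,0,0,0,0],[0.4,0.441,-0.896,0,0,0,0],[0.4,0.441,-0.896,0,0,0,0],[0.4,0.441,-0.896,0,0,0,0]]])

```text
time_s: 27.52
eef_pos: [478.9, -53.5, 73.8]
ee_rot: [-0.001, -0.057, 0.998, 0.0]
force: [1.0, -0.3, -0.5]
grip_width: 0.513
grip_force: 30.7
```

Request:
arm_command(steps=[[[0.4,0.441,-0.896,0,0,0,0.118],[0.4,0,0,0.4,0,0,0],[0.4,0,0,0.6,0,0,0],[0.4,0,0,0.3,0,0,0],[0.4,0,0,0,0,0,0],[0.4,0,0,0,0,0,0],[0.4,0,0,0,0,0,0]]])

```text
time_s: 28.4
eef_pos: [464.0, -99.5, 10.6]
ee_rot: [0.001, -0.048, 0.999, -0.0]
force: [-0.3, 0.3, -0.9]
grip_width: 0.518
grip_force: 30.7
```

```bash
python3 go.py 462.7 -99.5 -18 95.5
```

```text
t 28.4 pos [464.  -99.5  10.6] yaw 95.5 zaxis [ 0.001 -0.001 -1.   ] grip 0.5178194081538685 30.73148488998413 F [-0.3  0.3 -0.9] q6 -2.1259020180950254
shift now [0.026 0.003 0.573] turn z 0.001 shift after turn [0.026 0.003 0.573]
```

Lower, release, retreat, then check everything.

Request:
arm_command(steps=[[[0.4,0.02,0,0.25,0,0,0],[0.4,0,0,0.18,0,0,0],[0.4,0,0,0.08,0,0,0],[0.4,0,0,0.04,0,0,0],[0.4,0,0,0.02,0,0,0],[0.4,0,0,0,0,0,0],[0.4,0,0,0,0,0,0]]])

```text
time_s: 29.28
eef_pos: [462.6, -99.5, -18.5]
ee_rot: [0.0, -0.048, 0.999, -0.0]
force: [-0.3, -0.5, -0.4]
grip_width: 0.514
grip_force: 30.7
```

Request:
arm_command(steps=[[[0.4,0,0,0.01,0,0,0],[0.6,0,0,0,0,0,0],[0.8,0,0,0,0,0,0],[0.8,0,0,-0.2,0,0,0],[0.8,0,0,-0.6,0,0,0],[0.8,0,0,-1,0,0,0],[0.8,0,0,-1,0,0,0],[0.8,0,0,-1,0,0,0]]])

```text
time_s: 30.28
eef_pos: [462.2, -99.3, 173.3]
ee_rot: [0.0, -0.048, 0.999, -0.0]
force: [0.6, 0.3, -0.1]
grip_width: 0.8
grip_force: 0.0
```

Request:
arm_command(steps=[[[0.8,0,-1,0,0,0,0],[0.8,0,-1,0,0,0,0],[0.8,0,-1,0,0,0,0],[0.8,0,-1,0,0,0,0],[0.8,0,0,0,0,0,0],[0.8,0,0,0,0,0,0]]])

```text
time_s: 31.02
eef_pos: [481.5, -298.0, 171.2]
ee_rot: [-0.0, -0.048, 0.999, 0.0]
force: [0.5, 0.3, -0.4]
grip_width: 0.801
grip_force: 0.0
```

```bash
python3 tile.py brown 14 402 210 440 262; python3 tile.py green 14 340 208 382 262;python3 tile.py blue 14 340 155 385 210; python3 - <<'E'
from h import *
t=capture("top")[...,::-1];s=capture("side")[...,::-1]
a=cv2.resize(t[135:275,195:445],(750,420),interpolation=cv2.INTER_CUBIC);cv2.imwrite("pics/f1.png",a)
E
```

```text
brown 718 glaze centre [ 466.6 -100.3   14. ] L 116.7 W 84.9 ang -1.5 cen from -x end [439.7 -99.6  14. ]
brown 319 glaze centre [ 453.8 -100.    14. ] L 42.2 W 39.7 ang 6.7 cen from -x end [464.1 -98.8  14. ]
green 40 glaze centre [516.3  34.4  14. ] L 53.3 W 3.6 ang 81.5 cen from -x end [517.   39.2  14. ]
green 276 glaze centre [461.3  42.2  14. ] L 39.1 W 37.7 ang -8.9 cen from -x end [473.2  40.4  14. ]
green 38 glaze centre [426.3  47.2  14. ] L 52.8 W 3.8 ang 80.9 cen from -x end [427.1  52.2  14. ]
blue 46 glaze centre [632.9  21.1  14. ] L 54.3 W 4.2 ang 78.1 cen from -x end [633.7  25.3  14. ]
blue 288 glaze centre [576.9  33.3  14. ] L 40.8 W 38.0 ang -12.1 cen from -x end [587.8  31.   14. ]
blue 51 glaze centre [543.7  40.9  14. ] L 54.2 W 4.6 ang 78.2 cen from -x end [544.6  45.2  14. ]
```

View pics/f1.png

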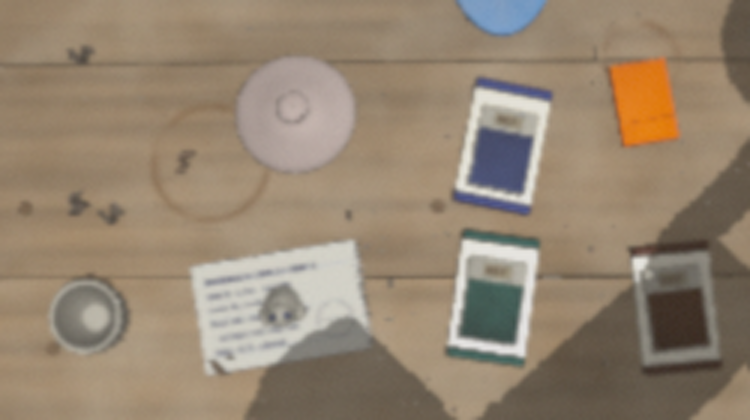

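The final top view shows blue (500,147), green (493,297) and brown (677,307), each centred in its own tray. The frog is at (282,305), in the middle of the notebook, and the pot and lid haven't moved.

```bash
python3 -c "
from rig import *
print(finish_job())"
```

```text
the job is handed in; nothing more can be done
None
```

I handed the job in at about 31 s of robot time, but `finish_job()` returned no verdict; the last picture shows the frog mid-notebook, each tile within about 2 mm of its own tray's centre, and the pot and lid unmoved.

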